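# Change the liner roll beside the bin

### The arm

A 6-joint arm with a two-finger parallel gripper is mounted at the origin on the work surface. World frame = base frame: x ahead of the robot, y to its left, z up, the work surface at z = 0. Lengths are in m, angles in rad, forces in N, time in s.
With the tool pointing down it reaches from about 0.275 to 0.75 m from the base axis. Payload 10.2 kg.
Tool frame: the origin (TCP) lies on the centre line of the jaws, within the pads' length; the fingertips stand 17 mm ahead of it and the grasp point (between the pads) lies 2 mm behind it; z points along the fingers, y is the direction in which the jaws open and shut (so a half turn about z gives the same grasp; the last joint's range is limited). The gripper opens to 88 mm and grips with 3 to 60 N. Pads are 18 mm wide; open, the fingers measure 123 mm over their backs; the gripper's body (75 mm by 187 mm) begins 45 mm behind the grasp point.
Start: joints at [-0.223, 0.313, 1.498, -0, 1.331, -0.223], TCP at [0.525, -0, 0.231] pointing down, gripper open.
Joint ranges: [-2.94, 2.94], [-0.97, 2.17], [0.19, 2.56], [-1.23, 4.37], [0.02, 3.11], [-2.88, 2.88]. Speed limits (rad/s): [2.39, 2.39, 3.01, 3.14, 3.14, 3.14].

### API

Orientations are given as a unit quaternion [x, y, z, w].
In Python, from plant import arm, vision, ticket, finder gives the robot as it stands. The module is installed in compiled form; this text tells all that it offers.
- The arm moves only by the tool drive_tool, never from a script. Its argument "series" is text: rows parted by semicolons, each of 5 numbers parted by spaces: the shift along the world's x, y, z in mm, then the turn about the world's z in degrees, then the gripper's target within -1 to 1 (fully open at 1, half-way at 0, shut at -1). In form: tx ty tz roll fingers; .... A call has 1 to 12 rows; each row is the pose to reach, as a shift and turn from the pose commanded when the call began; what a row does not reach only later rows make up. A row lasts 1/12 s, in which the tool goes at most 41.7 mm and 7.16 degrees, less where a joint would pass 70% of its speed; a pose out of reach is approached as far as the arm can. A call with a gripper value outside its range is refused whole. The fingers move at their own pace and stop on an object; "force" is the grip in N (left out, the last holds). Time passes only in rows, so rows that repeat a pose let the fingers close. It gives the time, the measured TCP pose, the force and the opening at its end, in the units of the state.
- arm.get_obs(): the state, without advancing time (a new reading comes with each control period).
- vision.camera(name): name is "scene" or "side" or "wrist"; returns a dict with "pixels" (480x640x3 uint8, blue, green, red), "K" (3x3 intrinsics, pixels), "cam_to_world" (4x4, takes a point from camera to world coordinates). Camera axes: x right, y down, z forward; pixel columns grow to the right and rows downward; lengths in m; the calibration is good to about 2 mm. A picture is of the moment at which its call begins. There is no depth.
- ticket.sign_off(): hands the job in, once; it reports no verdict.
Trained networks look in a picture, given as the dict that the camera call returned (one of the last four; its "shot" number tells which), for a name from the list of things; names that differ only in an ending like _2 or _b are one class to them, and where a whole thing is asked for, a point or a joint stands for the part that bears it (a point fixed in the world has none). Each returns a list of dicts, best first, with "score" (0 to 1); they miss things now and then, are a little off and sometimes report something else, mostly with a low value. They report only what shows in the picture. A call takes as long as a camera call. They do not tell look-alikes from the thing itself.
- finder.boxes_of(picture, label): "extent" ([left, top, right, bottom] in pixels, round what is visible of it).
- finder.spot_point(picture, label): "uv" ([column, row] in pixels: a listed point, or the origin of a listed thing).
The state is a dict: "time": time; "joint_positions": joint angles; "qd": joint speeds; "effort": joint torques, N m; "position": TCP position; "eef_rot": TCP orientation; "wrist_force": force on the tool from outside, world axes, zero at the start; "wrist_torque": the same for the moment, N m; "finger_gap": opening from 0.0 (shut) to 1.0 (fully open).
Only numpy, scipy, OpenCV 4.12 (cv2) and the standard library are available. Lean on these libraries where they do the work, as an engineer would, in place of code of your own. Each camera call takes 0.05 s, during which the arm holds its last target.

### The job

Take the empty cardboard core off the upright spindle of the liner-roll holder and leave it in the white tub. Then lower (do not drop) the new roll of paper liners onto the spindle until it sits flat on the holder's plate, let go of it, and after that press the holder's brake key down until it clicks. Leave the cans and the bottle standing where they are and the tub standing upright.

Things in the scene. Friction and masses are not known exactly. Their poses are not given: they have to be found in the camera images.
- core_mid (a point): Empty brown cardboard core: a plain tube of 39 mm outer diameter, 30 mm bore, 110 mm tall, open at both ends, 40 g, loose. It stands upright on the holder's spindle at the start, resting on the plate. The point is the tube's centre, on its axis, 55 mm above its lower end; z along the axis.
- roll_mid (a point): New roll of paper liners: a rigid tightly wound off-white paper cylinder on a brown core, 60 mm outer diameter, 110 mm tall, with a through bore of 30 mm, 150 to 310 g, loose, standing upright on the worktop between the two cans with the bottle beyond it. The point is its centre, on the axis, 55 mm above its lower end; z along the axis.
- holder: Liner-roll holder, fixed to the worktop: a dark steel plate 200 (x) x 100 (y) x 14 mm thick carrying an upright steel spindle at x = -45 mm and a grey block with the brake key at x = +45 mm (block 56 (x) x 60 (y) mm, its top 48 mm above the worktop). Origin: the centre of the plate's underside; any yaw.
- spindle_foot (a point): Point on the spindle's axis at the plate's top face (14 mm above the worktop), where a seated tube's lower end rests. The spindle is 24 mm in diameter and rises 120 mm above this point; its top 14 mm tapers to 10 mm diameter. Axes as the holder's; z up along the spindle.
- key_top (a point): Centre of the brake key's top face when up, 72 mm above the worktop, 90 mm from the spindle axis: a round black push key of 36 mm diameter standing out of a grey collar of 52 mm diameter whose rim is 60 mm above the worktop. It moves straight down against a spring.
- key (a joint): How far the brake key is pressed, in m: 0 up, 0.008 fully down. It clicks at 0.006. The spring starts to give at about 1.5 N and takes about 5 N fully down; it springs back when let go.
- tub: Empty open white plastic tub, loose, 150 g: 180 (x) x 140 (y) x 85 mm tall, walls and floor 4 mm. Origin: the centre of its underside; any yaw.
- can1_mid (a point): Plain aluminium drinks can, closed and full, 66 mm diameter, 115 mm tall, close beside the new roll. Bystander. The point is its centre, 57 mm above its foot.
- can2_mid (a point): Second can, the same as the first, on the other side of the roll. Bystander.
- bottle_mid (a point): Green glass bottle, capped, 64 mm diameter, 240 mm tall, standing beyond the roll. Bystander. The point is its centre, 120 mm above its foot.
There are look-alikes about, which are no part of the job. What is shaped like the part that bears roll_mid but pink or purple is not meant.

How it is judged:
By the outcome, as a careful person would: the job done as asked, in the order asked, and still so for the second after the job is handed in, with the robot touching nothing.
It also fails if it takes over 72 s, if anything falls off the work surface, if the arm or the gripper's body presses on something with over 40 N, if the wrist force passes 120 N, or if a joint passes its speed limit or range.

## Working session

There is one attempt and no reset: what is moved stays moved. The work goes in short steps, Python scripts to look and compute and a tool call to move; the robot and the scene stay as the last step left them, time stands still between calls to the robot, and variables do not carry over. Pictures are saved under pics/ and viewed, and the job is handed in when it is done.

Besides the shell and the picture viewer there is one more tool, called after "Request:" as name(argument=value, ...) on one line, values as JSON. drive_tool: Moves the arm, as the interface text tells. Its arguments: {"type":"object","properties":{"series":{"type":"string"},"force":{"type":"number"}},"required":["series"]}

```bash
mkdir -p pics; cat > h.py <<'E'
import numpy as np, cv2
from plant import arm, vision, ticket, finder
def shot(cam,name=None):
    p=vision.camera(cam)
    if name: cv2.imwrite(f'pics/{name}.png',p['pixels'])
    return p
def onplane(p,uv,z):
    K=np.array(p['K']);T=np.array(p['cam_to_world'])
    d=T[:3,:3]@np.linalg.solve(K,[uv[0],uv[1],1.]);o=T[:3,3]
    return o+d*(z-o[2])/d[2]
def proj(p,X):
    T=np.linalg.inv(np.array(p['cam_to_world']));c=T[:3,:3]@np.array(X)+T[:3,3]
    u=np.array(p['K'])@c;return u[:2]/u[2]
def tri(ps,uvs):
    A=np.zeros((3,3));b=np.zeros(3)
    for p,uv in zip(ps,uvs):
        K=np.array(p['K']);T=np.array(p['cam_to_world'])
        d=T[:3,:3]@np.linalg.solve(K,[uv[0],uv[1],1.]);d/=np.linalg.norm(d)
        P=np.eye(3)-np.outer(d,d);A+=P;b+=P@T[:3,3]
    return np.linalg.solve(A,b)
E
python3 - <<'E'
from h import *
np.set_printoptions(precision=3,suppress=True)
ps={c:shot(c,c+'0') for c in ['scene','side','wrist']}
for c,p in ps.items():
    print(c,np.array(p['cam_to_world'])[:3].tolist() if 0 else np.array(p['cam_to_world'])[:3,3])
Z=dict(core_mid=.069,roll_mid=.055,spindle_foot=.014,key_top=.072,tub=0,can1_mid=.057,bottle_mid=.12,holder=0)
for l,z in Z.items():
    for c,p in ps.items():
        for r in finder.spot_point(p,l)[:4]:
            if r['score']>.2: print(l,c,round(r['score'],2),np.round(r['uv']),onplane(p,r['uv'],z))
print(arm.get_obs())
E
```

```text
scene [1.423 0.144 0.686]
side [-0.032 -0.693  0.615]
wrist [0.524 0.071 0.384]
core_mid scene 0.71 [311. 253.] [ 0.529 -0.058  0.069]
core_mid scene 0.36 [322. 285.] [ 0.65  -0.005  0.069]
core_mid side 0.91 [334. 245.] [ 0.541 -0.045  0.069]
core_mid wrist 0.6 [342. 273.] [ 0.539 -0.056  0.069]
core_mid wrist 0.32 [352. 211.] [0.547 0.004 0.069]
roll_mid scene 0.98 [254. 214.] [ 0.333 -0.271  0.055]
roll_mid scene 0.96 [293. 223.] [ 0.367 -0.144  0.055]
roll_mid scene 0.94 [163. 240.] [ 0.513 -0.469  0.055]
roll_mid scene 0.81 [234. 236.] [ 0.46  -0.285  0.055]
roll_mid side 0.96 [332. 343.] [ 0.346 -0.262  0.055]
roll_mid side 0.94 [365. 384.] [ 0.325 -0.362  0.055]
roll_mid side 0.78 [390. 326.] [ 0.451 -0.299  0.055]
roll_mid side 0.78 [493. 362.] [ 0.516 -0.466  0.055]
roll_mid wrist 0.59 [168. 438.] [ 0.342 -0.266  0.055]
roll_mid wrist 0.31 [338. 251.] [ 0.536 -0.039  0.055]
spindle_foot scene 0.59 [309. 271.] [ 0.53  -0.062  0.014]
spindle_foot side 0.63 [338. 265.] [ 0.548 -0.05   0.014]
spindle_foot wrist 0.73 [337. 253.] [ 0.535 -0.055  0.014]
key_top scene 0.68 [343. 267
[... 511 characters left out ...]
74 [442. 281.] [ 0.555 -0.326  0.12 ]
holder scene 0.78 [327. 285.] [ 0.56 -0.01  0.  ]
holder scene 0.71 [254. 239.] [ 0.386 -0.26   0.   ]
holder side 0.73 [328. 262.] [ 0.553 -0.009  0.   ]
holder wrist 0.71 [355. 212.] [ 0.555 -0.012  0.   ]
{'time': 1.35, 'joint_positions': array([-0.223,  0.313,  1.498, -0.   ,  1.331, -0.223]), 'qd': array([-0.002, -0.   ,  0.001, -0.   , -0.001, -0.001]), 'effort': array([  0.   , -40.212, -25.241,   0.069,   0.032,   0.   ]), 'position': array([ 0.525, -0.   ,  0.231]), 'eef_rot': array([ 0.707,  0.707, -0.   ,  0.   ]), 'wrist_force': array([-0.068, -0.645,  0.624]), 'wrist_torque': array([-0.036,  0.011,  0.028]), 'finger_gap': 1.0046745555405587}
```

View images.

View pics/scene0.png

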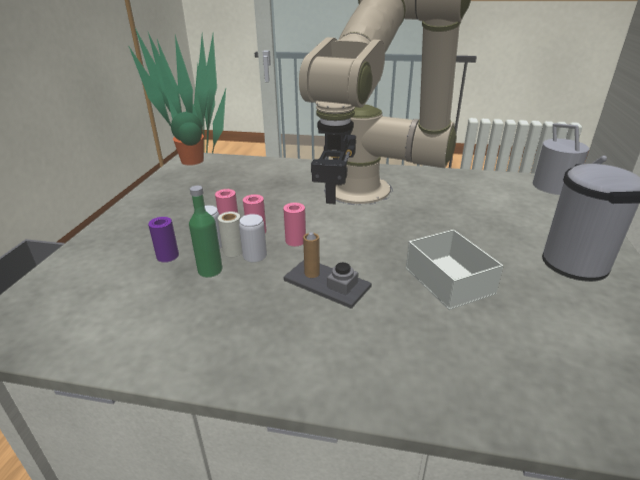

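View pics/side0.png

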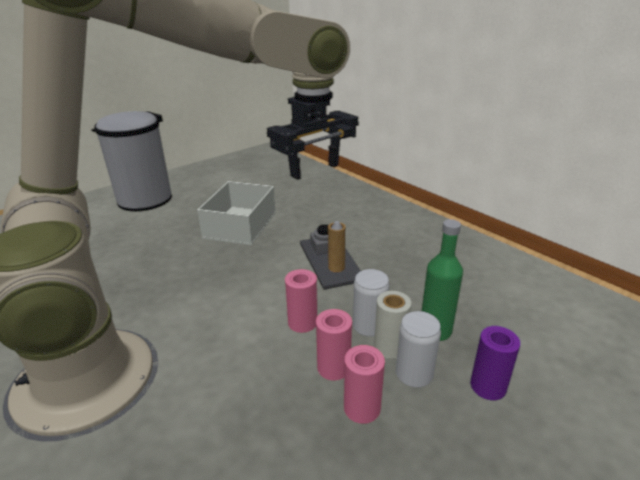

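View pics/wrist0.png

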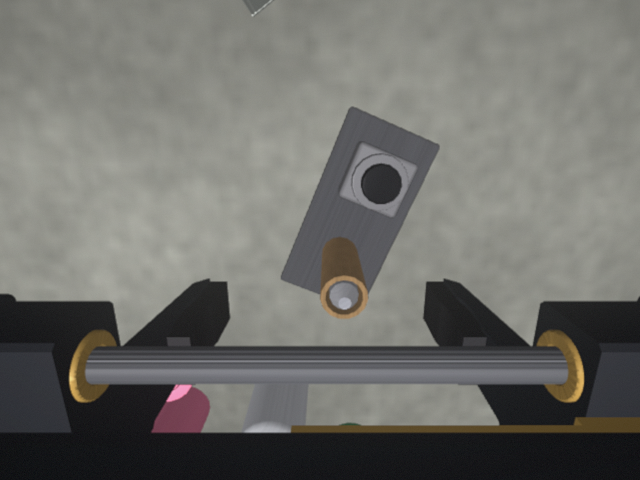

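The scene and side views show these candidates for the new roll:

- Pink rolls at scene (227,202), (254,210) and (294,223).
- A purple roll at scene (163,240).
- The off-white roll with the brown bore at scene (229,234) and side (393,325), between the cans at side (371,300) and (418,348).

I choose the off-white one. In the wrist view the core top is at about (344,297) and the key at (381,184). Next I'll take a close crop to check and refine the numbers.

```bash
python3 - <<'E'
from h import *
np.set_printoptions(precision=4,suppress=True)
w=shot('wrist');sc=shot('scene');sd=shot('side')
for n,uv,z in [('coretop',(344,297),.124),('spintop',(345,301),.134),('key',(381,184),.072)]: print(n,onplane(w,uv,z))
g=[cv2.resize(sc['pixels'][170:290,130:310],(540,360),interpolation=cv2.INTER_CUBIC)]
cv2.imwrite('pics/scrop.png',g[0]); cv2.imwrite('pics/dcrop.png',cv2.resize(sd['pixels'][210:430,280:530],(750,600 if 0 else 660))[:600])
cv2.imwrite('pics/wcrop.png',cv2.resize(w['pixels'][150:340,250:450],(600,570),interpolation=cv2.INTER_CUBIC))
for l in ['can1_mid','roll_mid','core_mid']:
  for n,p in (('sc',sc),('sd',sd)):
    for r in finder.boxes_of(p,l)[:6]: print(l,n,round(r['score'],2),np.round(r['extent'],1))
E
```

```text
coretop [ 0.5385 -0.0548  0.124 ]
spintop [ 0.5388 -0.0534  0.134 ]
key [0.5723 0.0285 0.072 ]
can1_mid sc 0.63 [240.2 216.3 267.1 264. ]
can1_mid sd 0.75 [353.1 266.6 390.6 336.2]
roll_mid sc 0.91 [151.1 217.1 181.2 263.1]
roll_mid sc 0.9 [284.  202.7 307.4 244.5]
roll_mid sc 0.79 [215.3 189.5 237.1 214.2]
roll_mid sc 0.74 [242.4 195.7 263.5 220.8]
roll_mid sc 0.57 [218.1 208.1 241.6 258.6]
roll_mid sd 0.97 [289.2 268.4 314.8 333. ]
roll_mid sd 0.93 [471.1 323.7 523.6 397.7]
roll_mid sd 0.73 [372.6 292.7 410.  358.8]
roll_mid sd 0.71 [344.7 345.2 387.  422.9]
core_mid sc 0.65 [302.2 233.  324.1 277. ]
core_mid sd 0.96 [325.2 223.3 345.2 272.6]
```

View pics/wcrop.png

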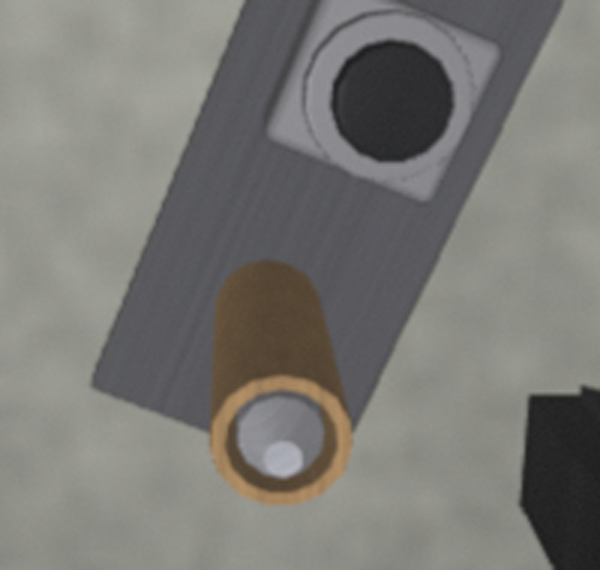

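View pics/dcrop.png

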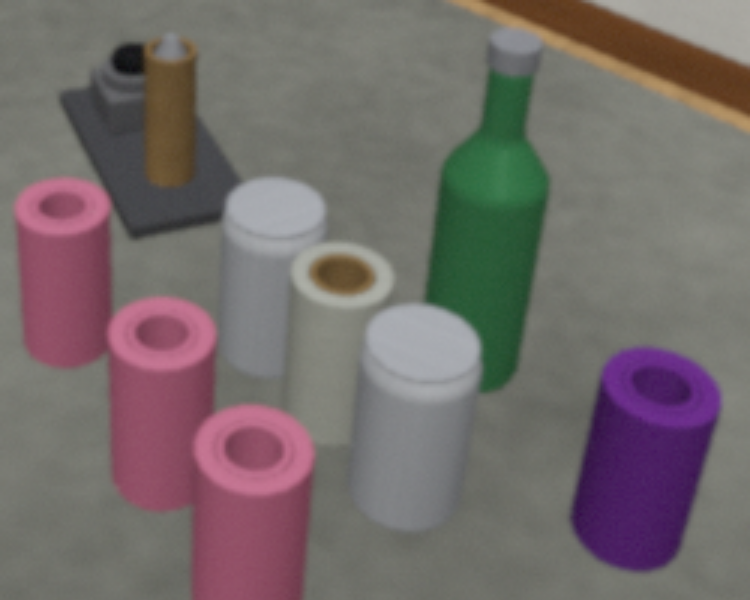

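View pics/scrop.png

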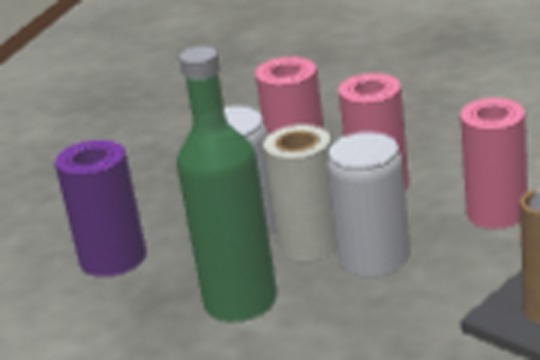

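The crops confirm it: the off-white roll with the brown bore is at dcrop (342,275), between the two silver cans, with the bottle to its upper right. The core rim is centred at wrist (343.7,296.7), which gives (0.5385,-0.055). The key is 89.6 mm from that point, against 90 mm given. I'll grasp the core now.

Request:
drive_tool(series="7 -27 0 0 1; 13.5 -54.5 -20 0 1; 13.5 -54.5 -50 0 1; 13.5 -54.5 -85 0 1; 13.5 -54.5 -115 0 1; 13.5 -54.5 -131 0 1; 13.5 -54.5 -131 0 1; 13.5 -54.5 -131 0 -0.5; 13.5 -54.5 -131 0 -0.5; 13.5 -54.5 -131 0 -0.5; 13.5 -54.5 -131 0 -0.5", force=12)

```text
time: 2.72
position: [0.5391, -0.0547, 0.1012]
eef_rot: [0.707, 0.707, 0.001, 0.001]
wrist_force: [-0.2, 0.4, -0.8]
finger_gap: 0.722
```

Request:
drive_tool(series="0 0 0 0 -0.5; 0 0 0 0 -0.5; 0 0 0 0 -0.5; 0 0 0 0 -0.5; 0 0 0 0 -0.5; 0 0 0 0 -0.5")

```text
time: 3.22
position: [0.5386, -0.0545, 0.1001]
eef_rot: [0.707, 0.707, 0.0, 0.0]
wrist_force: [0.3, -0.6, 1.8]
finger_gap: 0.437
```

Request:
drive_tool(series="0 0 0 0 -0.5; 0 0 20 0 -0.5; 0 0 45 0 -0.5; 0 0 75 0 -0.5; 0 0 105 0 -0.5; 0 0 130 0 -0.5; 0 0 140 0 -0.5; 0 0 140 0 -0.5")

```text
time: 3.88
position: [0.5391, -0.0547, 0.2416]
eef_rot: [0.707, 0.707, 0.001, 0.002]
wrist_force: [-0.2, 1.6, 0.3]
finger_gap: 0.438
```

```bash
python3 - <<'E'
from h import *
np.set_printoptions(precision=4,suppress=True)
sc=shot('scene');sd=shot('side');w=shot('wrist','w1')
print(arm.get_obs()['finger_gap'],arm.get_obs()['time'],arm.get_obs()['position'])
a=cv2.resize(sc['pixels'][150:320,280:520],(480,340));b=cv2.resize(sd['pixels'][100:300,180:380],(320,340)[::1])
cv2.imwrite('pics/lift.png',np.hstack([a,b]))
E
```

```text
0.4405046861775235 4.0333 [ 0.5379 -0.0543  0.238 ]
```

View pics/lift.png

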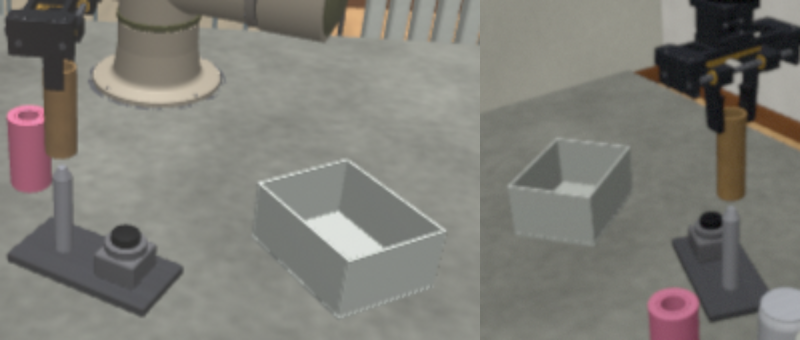

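View pics/w1.png

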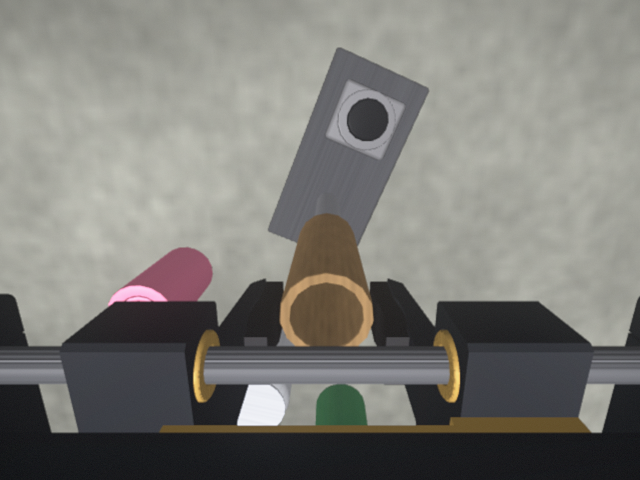

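The core is clear of the spindle and held upright. Next I'll measure the tub from its rim corners, which are at scene (410,241), (453,230), (501,266) and (452,281).

```bash
python3 - <<'E'
from h import *
np.set_printoptions(precision=4,suppress=True)
sc=shot('scene')
P=np.array([onplane(sc,u,.085) for u in [(410,241.5),(453.5,230),(501.5,266),(452.5,281.5)]])
print(P,P.mean(0)); print([np.linalg.norm(P[i]-P[i-1]) for i in range(4)])
E
```

```text
[[0.4573 0.1832 0.085 ]
 [0.3811 0.2937 0.085 ]
 [0.5276 0.3915 0.085 ]
 [0.607  0.2777 0.085 ]] [0.4932 0.2865 0.085 ]
[np.float64(0.17704894967046175), np.float64(0.1341798201071848), np.float64(0.1761493860465443), np.float64(0.13875723620217884)]
```

Request:
drive_tool(series="-3 20 0 0 -0.5; -8 55 0 0 -0.5; -13 95 0 0 -0.5; -18 135 0 0 -0.5; -24 175 0 0 -0.5; -29 215 0 0 -0.5; -34 255 0 0 -0.5; -40 290 0 0 -0.5; -44 320 0 0 -0.5; -46 335 0 0 -0.5; -46 340 0 0 -0.5; -46 340 -10 0 -0.5")

```text
time: 5.08
position: [0.4927, 0.2863, 0.2299]
eef_rot: [0.707, 0.708, 0.001, 0.0]
wrist_force: [-0.3, -0.6, -1.0]
finger_gap: 0.431
```

Request:
drive_tool(series="0 0 -25 0 -0.5; 0 0 -55 0 -0.5; 0 0 -85 0 -0.5; 0 0 -110 0 -0.5; 0 0 -125 0 -0.5; 0 0 -132 0 -0.5; 0 0 -134 0 -0.5; 0 0 -134 0 -0.5; 0 0 -134 0 -0.5")

```text
time: 5.83
position: [0.4931, 0.2852, 0.0967]
eef_rot: [0.707, 0.707, 0.001, 0.0]
wrist_force: [-0.5, -0.4, -0.3]
finger_gap: 0.434
```

Request:
drive_tool(series="0 0 -3 0 -0.5; 0 0 -5 0 -0.5; 0 0 -5 0 -0.5; 0 0 -5 0 0.3; 0 0 -5 0 0.3; 0 0 -5 0 0.3; 0 0 -5 0 0.3; 0 0 10 0 0.3; 0 0 40 0 0.3; 0 0 80 0 0.3; 0 0 120 0 0.3; 0 0 120 0 0.3")

```text
time: 6.83
position: [0.4949, 0.2864, 0.2238]
eef_rot: [0.707, 0.707, 0.006, 0.003]
wrist_force: [0.7, -0.5, 0.9]
finger_gap: 0.65
```

```bash
python3 - <<'E'
from h import *
np.set_printoptions(precision=4,suppress=True)
sc=shot('scene');sd=shot('side')
a=cv2.resize(sc['pixels'][150:320,280:520],(480,340));b=cv2.resize(sd['pixels'][100:300,180:380],(320,340))
cv2.imwrite('pics/tub.png',np.hstack([a,b]))
E
```

```text
(no output)
```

View pics/tub.png

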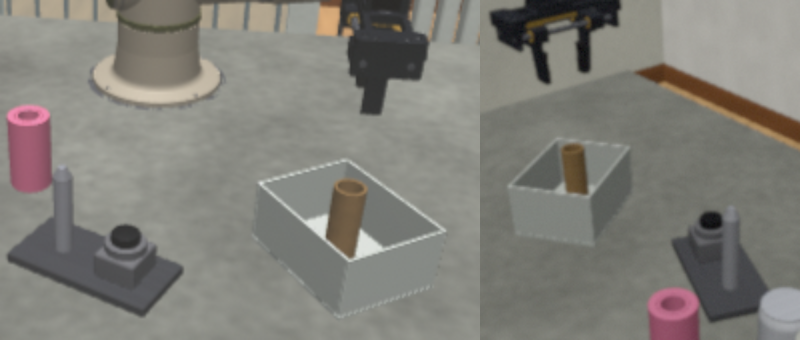

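The core stands in the upright tub, at the right-centre of the left panel. I'll go over to view the roll from above.

Request:
drive_tool(series="0 -25 15 0 1; -4 -60 30 0 1; -8 -100 50 0 1; -12 -140 70 0 1; -16 -180 85 0 1; -20 -220 85 0 1; -24 -260 85 0 1; -28 -300 85 0 1; -32 -340 85 0 1; -36 -380 85 0 1; -40 -420 85 0 1; -42 -450 85 0 1")

```text
time: 7.93
position: [0.4494, -0.1671, 0.2992]
eef_rot: [0.708, 0.706, -0.0, -0.001]
wrist_force: [1.1, -0.0, -0.1]
finger_gap: 0.996
```

Request:
drive_tool(series="0 -25 0 0 1; 0 -45 0 0 1; 0 -50 0 0 1; 0 -50 0 0 1; 0 -50 0 0 1")

```text
time: 8.35
position: [0.4504, -0.2137, 0.3001]
eef_rot: [0.707, 0.707, 0.0, -0.001]
wrist_force: [-0.3, 0.1, 0.1]
finger_gap: 0.998
```

```bash
python3 - <<'E'
from h import *
np.set_printoptions(precision=4,suppress=True)
w=shot('wrist','w2'); o=arm.get_obs(); print(o['position'],o['time'],o['finger_gap'])
for l,z in [('roll_mid',.055),('can1_mid',.057),('bottle_mid',.12)]:
  for r in finder.spot_point(w,l)[:4]: print(l,round(r['score'],2),np.round(r['uv']),onplane(w,r['uv'],z))
E
```

```text
[ 0.4505 -0.2134  0.3004] 8.4 0.998899563463543
roll_mid 0.95 [334. 269.] [ 0.4588 -0.2984  0.055 ]
roll_mid 0.93 [224. 317.] [ 0.3215 -0.3619  0.055 ]
roll_mid 0.88 [373. 388.] [ 0.5113 -0.4673  0.055 ]
roll_mid 0.79 [234. 243.] [ 0.3409 -0.265   0.055 ]
bottle_mid 0.64 [424. 319.] [ 0.5519 -0.3281  0.12  ]
```

View pics/w2.png

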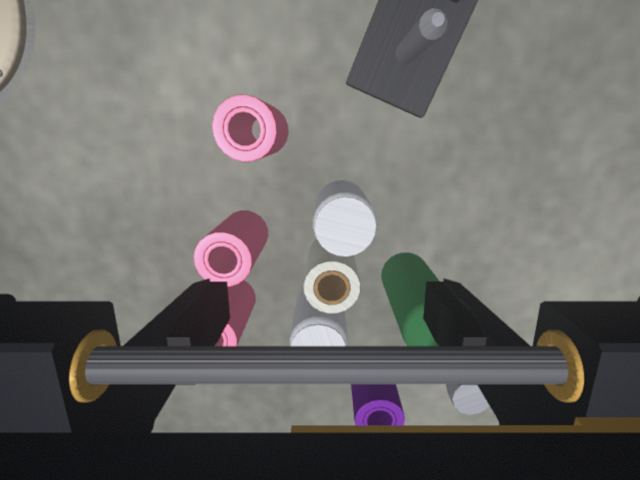

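The wrist view shows the white roll's rim at (331,287), can1's top at (345,222), can2's top partly hidden at about (318,354), and the bottle cap at (470,397).

```bash
python3 - <<'E'
from h import *
np.set_printoptions(precision=4,suppress=True)
w=shot('wrist'); sc=shot('scene','sc2'); sd=shot('side','sd2')
R=onplane(w,(331.5,287),.11);C1=onplane(w,(345,222),.115);C2=onplane(w,(318.5,355),.115);B=onplane(w,(470,397),.24)
print(R,C1,C2,B)
print('px r', [np.linalg.norm(proj(w,R+[.03,0,0])-proj(w,R)),np.linalg.norm(proj(w,C1+[.033,0,0])-proj(w,C1))])
# cross-check with other cameras: project
for n,X in [('R',R),('C1',C1),('C2',C2),('B',B)]: print(n,proj(sc,X),proj(sd,X))
B=np.array([.555,-.326])
for yaw in range(-60,61,5):
    a=np.radians(yaw);j=np.array([np.cos(a),np.sin(a)]);s=np.array([-j[1],j[0]])
    def d(hx,lo,hy,C):
        v=np.array(C[:2])-R[:2];x,y=v@j,v@s
        best=9
        for (x0,x1) in ([(-hx,-lo),(lo,hx)]):
            dx=max(x0-x,0,x-x1);dy=max(abs(y)-hy,0);best=min(best,np.hypot(dx,dy))
        return best
    print(yaw,'finger-can',round(1e3*min(d(.0615,.044,.011,C1),d(.0615,.044,.011,C2))-33,1),'fing-bot',round(1e3*d(.0615,.044,.011,B)-32,1),'body-bot',round(1e3*d(.0935,0,.0375,B)-32,1))
E
```

```text
[ 0.4556 -0.2973  0.11  ] [ 0.4684 -0.2258  0.115 ] [ 0.4416 -0.376   0.115 ] [ 0.5537 -0.325   0.24  ]
px r [np.float64(28.579057274422386), np.float64(33.65471951987137)]
R [228.4197 216.7731] [392.9632 300.9475]
C1 [252.2168 219.7131] [369.0767 277.3756]
C2 [202.7406 210.3291] [423.9482 325.834 ]
B [195.6234 187.6564] [450.4162 223.5753]
-60 finger-can 2.8 fing-bot 30.1 body-bot 2.2
-55 finger-can 7.5 fing-bot 25.2 body-bot -4.6
-50 finger-can 11.7 fing-bot 20.7 body-bot -11.8
-45 finger-can 15.6 fing-bot 16.6 body-bot -19.5
-40 finger-can 19.5 fing-bot 13.3 body-bot -27.5
-35 finger-can 23.5 fing-bot 10.8 body-bot -27.6
-30 finger-can 27.5 fing-bot 9.3 body-bot -25.0
-25 finger-can 31.4 fing-bot 9.0 body-bot -23.3
-20 finger-can 35.3 fing-bot 9.7 body-bot -22.3
-15 finger-can 39.1 fing-bot 10.0 body-bot -22.0
-10 finger-can 42.5 fing-bot 9.4 body-bot -22.6
-5 finger-can 38.8 fing-bot 9.0 body-bot -24.0
0 finger-can 35.0 fing-bot 9.8 body-bot -26.1
5 finger-can 31.1 fing-bot 11.8 body-bot -29.0
10 finger-can 27.2 fing-bot 14.7 body-bot -23.9
15 finger-can 23.2 fing-bot 18.4 body-bot -16.0
20 finger-can 19.3 fing-bot 22.7 body-bot -8.5
25 finger-can 15.4 fing-bot 27.4 body-bot -1.4
30 finger-can 11.4 fing-bot 32.4 body-bot 5.1
35 finger-can 7.2 fing-bot 37.6 body-bot 11.1
40 finger-can 2.5 fing-bot 42.9 body-bot 16.4
45 finger-can -2.6 fing-bot 47.6 body-bot 21.1
50 finger-can -7.9 fing-bot 51.6 body-bot 25.1
55 finger-can -13.1 fing-bot 55.5 body-bot 28.4
60 finger-can -17.8 fing-bot 59.5 body-bot 31.0
```

```bash
python3 -c "
import cv2,numpy as np
a=cv2.resize(cv2.imread('pics/sc2.png')[170:290,130:310],(540,360));b=cv2.resize(cv2.imread('pics/sd2.png')[210:430,330:480],(260,360*1))
cv2.imwrite('pics/c2.png',np.hstack([a,b]))"
```

```text
(no output)
```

View pics/c2.png

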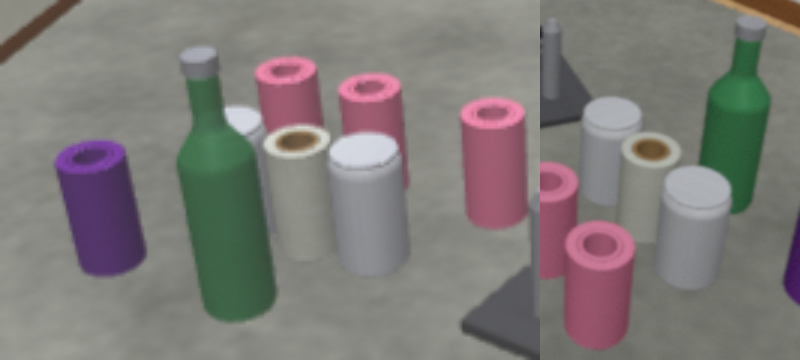

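Cross-projections agree with the side and scene views to within 3 px. A yaw of about +30° with a slightly reduced opening clears both cans and the bottle. I'll move over the roll.

Request:
drive_tool(series="1 -20 0 6 0.75; 3 -45 0 12 0.75; 5 -70 0 18 0.75; 5 -84 0 24 0.75; 5 -84 0 30 0.75; 5 -84 -20 30 0.75; 5 -84 -50 30 0.75; 5 -84 -85 30 0.75; 5 -84 -115 30 0.75; 5 -84 -140 30 0.75; 5 -84 -145 30 0.75; 5 -84 -145 30 0.75")

```text
time: 9.7
position: [0.4552, -0.298, 0.1551]
eef_rot: [0.5, 0.866, 0.0, -0.001]
wrist_force: [-0.2, -0.4, 0.4]
finger_gap: 0.876
```

```bash
python3 - <<'E'
from h import *
np.set_printoptions(precision=4,suppress=True)
w=shot('wrist','w3');sc=shot('scene');sd=shot('side'); o=arm.get_obs(); print(o['position'],o['eef_rot'],o['time'],o['finger_gap'],o['wrist_force'])
print(np.array(w['cam_to_world'])[:3,3])
p=o['position'];print('tool axis point on roll top plane',proj(w,[p[0],p[1],.11]),'R',proj(w,[.4556,-.2973,.11]))
cv2.imwrite('pics/c3.png',np.hstack([cv2.resize(sc['pixels'][150:290,130:310],(400,311)),cv2.resize(sd['pixels'][190:390,300:500],(311,311))]))
E
```

```text
[ 0.4562 -0.2991  0.1578] [ 0.5     0.8661 -0.0004  0.0015] 9.85 0.8759857459520777 [0.5849 0.0176 1.2298]
[ 0.4188 -0.2371  0.3091]
tool axis point on roll top plane [328.4751 261.5368] R [329.1545 258.5999]
```

View pics/w3.png

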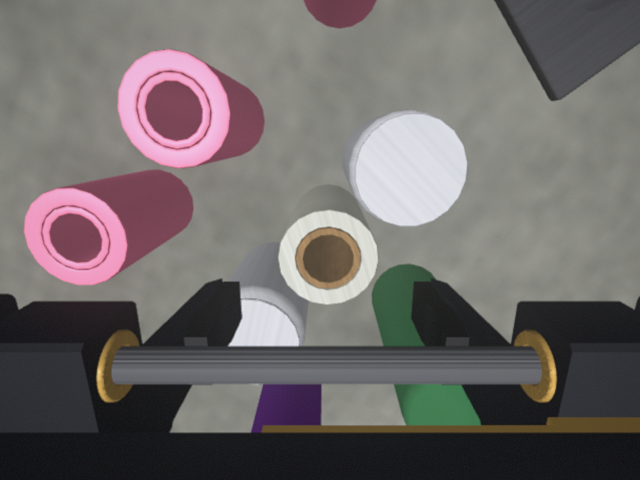

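View pics/c3.png

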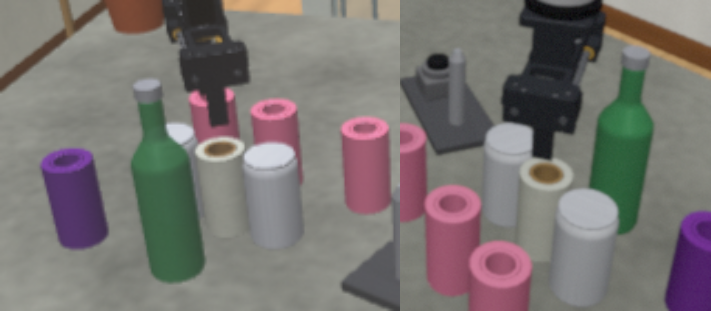

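The roll's rim is at (328,257), against the tool axis prediction of (328,261), so it is centred to about 3 mm. The fingers are clear of both cans and the bottle. Going down to grip.

Request:
drive_tool(series="-1 2 -10 0 0.75; -1 2 -25 0 0.75; -1 2 -42 0 0.75; -1 2 -54 0 0.75; -1 2 -56 0 0.75; -1 2 -56 0 0.75; -1 2 -56 0 0; -1 2 -56 0 0; -1 2 -56 0 0; -1 2 -56 0 0; -1 2 -56 0 0; -1 2 -56 0 0", force=25)

```text
time: 10.85
position: [0.4549, -0.2967, 0.1006]
eef_rot: [0.5, 0.866, -0.0, 0.001]
wrist_force: [0.9, 0.9, 6.1]
finger_gap: 0.645
```

Request:
drive_tool(series="0 0 0 0 0; 0 0 0 0 0")

```text
time: 11.02
position: [0.4549, -0.2968, 0.1006]
eef_rot: [0.5, 0.866, -0.0, 0.001]
wrist_force: [0.3, 0.8, 5.6]
finger_gap: 0.646
```

```bash
python3 - <<'E'
from h import *
np.set_printoptions(precision=4,suppress=True)
w=shot('wrist','w4');sc=shot('scene');sd=shot('side'); o=arm.get_obs(); print(o['position'],o['finger_gap'],o['wrist_force'],o['wrist_torque'])
cv2.imwrite('pics/c4.png',np.hstack([cv2.resize(sc['pixels'][150:290,130:310],(400,311)),cv2.resize(sd['pixels'][190:390,300:500],(311,311))]))
E
```

```text
[ 0.4549 -0.2968  0.1006] 0.6468380373880035 [1.1842 1.8637 5.9735] [ 0.185  -0.2371 -0.017 ]
```

View pics/w4.png

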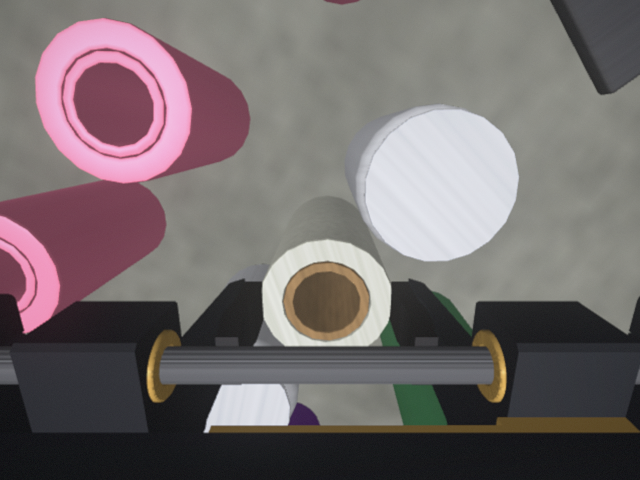

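View pics/c4.png

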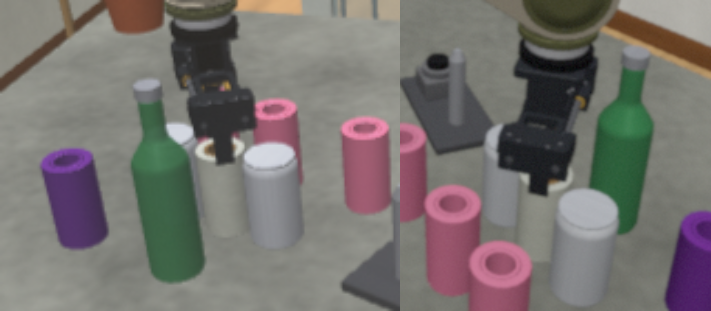

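The roll is held between the pads and the cans and bottle have not moved. I'll lift slowly first.

Request:
drive_tool(series="0 0 5 0 0; 0 0 12 0 0; 0 0 20 0 0; 0 0 30 0 0; 0 0 30 0 0; 0 0 30 0 0")

```text
time: 11.67
position: [0.4547, -0.2967, 0.1306]
eef_rot: [0.5, 0.866, -0.0, 0.001]
wrist_force: [-0.0, 0.5, -1.5]
finger_gap: 0.645
```

```bash
python3 - <<'E'
from h import *
np.set_printoptions(precision=4,suppress=True)
w=shot('wrist','w5');sc=shot('scene');sd=shot('side'); o=arm.get_obs(); print(o['position'],o['finger_gap'],o['wrist_force'],o['wrist_torque'])
cv2.imwrite('pics/c5.png',np.hstack([cv2.resize(sc['pixels'][150:290,130:310],(400,311)),cv2.resize(sd['pixels'][190:390,300:500],(311,311))]))
E
```

```text
[ 0.4543 -0.2963  0.1295] 0.6469923032750299 [-0.4328  0.3205 -0.6004] [ 0.0243 -0.0272 -0.0198]
```

View pics/c5.png

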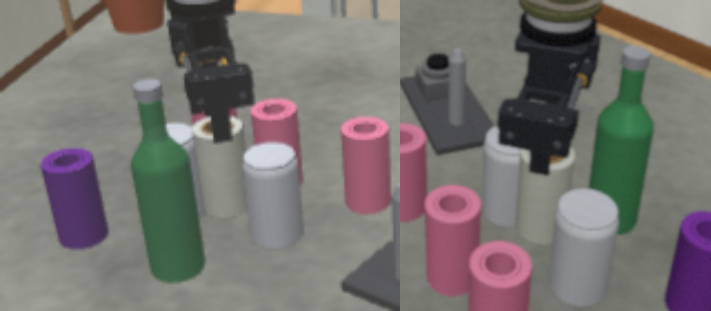

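Request:
drive_tool(series="0 0 12 0 0; 0 0 30 0 0; 0 0 50 0 0; 0 0 70 0 0; 0 0 90 0 0; 0 0 110 0 0; 0 0 125 0 0; 0 0 135 0 0; 2 6 135 0 0; 6 18 135 0 0; 14 40 135 0 0; 23 65 135 0 0")

```text
time: 12.82
position: [0.4773, -0.2301, 0.2633]
eef_rot: [0.501, 0.866, 0.0, -0.001]
wrist_force: [0.2, 0.3, -1.9]
finger_gap: 0.643
```

Request:
drive_tool(series="9 25 0 0 0; 18 52 0 0 0; 28 80 0 0 0; 38 108 0 0 0; 46 133 0 0 0; 53 152 0 0 0; 58 167 0 0 0; 60 174 0 0 0; 61 178 0 0 0; 61 178 0 0 0; 61 178 0 0 0")

```text
time: 13.73
position: [0.5382, -0.0538, 0.2645]
eef_rot: [0.5, 0.866, -0.0, -0.0]
wrist_force: [1.0, 0.2, -1.3]
finger_gap: 0.646
```

```bash
python3 - <<'E'
from h import *
np.set_printoptions(precision=4,suppress=True)
w=shot('wrist','w6');sc=shot('scene','sc6');sd=shot('side','sd6'); o=arm.get_obs(); print(o['time'],o['position'],o['finger_gap'],o['wrist_force'])
for n,p in (('w',w),('sc',sc),('sd',sd)):
  print(n,'tip',proj(p,[.5385,-.0545,.134]),'foot',proj(p,[.5385,-.0545,.014]),'rollbot',proj(p,[*o['position'][:2],o['position'][2]-.1]),'rolltop',proj(p,[*o['position'][:2],o['position'][2]+.01]))
cv2.imwrite('pics/c6.png',np.hstack([cv2.resize(sc['pixels'][130:330,240:400],(360,450)),cv2.resize(sd['pixels'][100:300,255:415],(360,450))]))
E
```

```text
13.8833 [ 0.5383 -0.0542  0.2648] 0.6445871008538692 [ 0.3404 -0.0683 -0.5456]
w tip [327.3422 224.8583] foot [327.0109 199.1369] rollbot [327.4712 234.6688] rolltop [328.3435 302.2542]
sc tip [310.5285 233.0514] foot [311.5632 273.3697] rollbot [310.3734 221.8915] rolltop [309.2846 179.1658]
sd tip [335.9958 222.2328] foot [335.7894 267.6282] rollbot [335.9079 209.6192] rolltop [336.1194 161.0928]
```

View pics/c6.png

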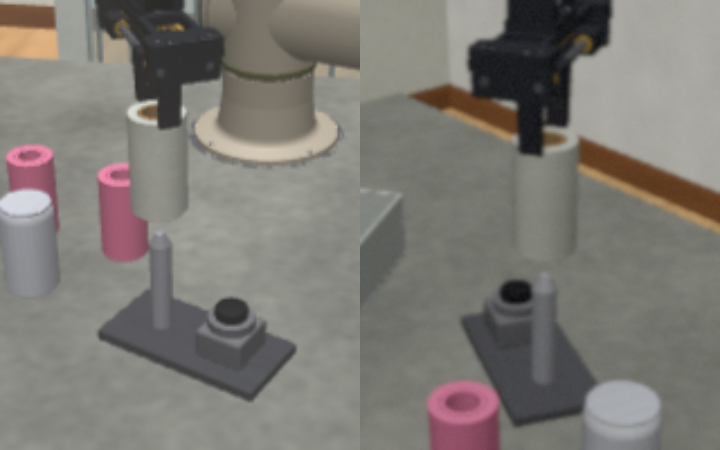

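View pics/w6.png

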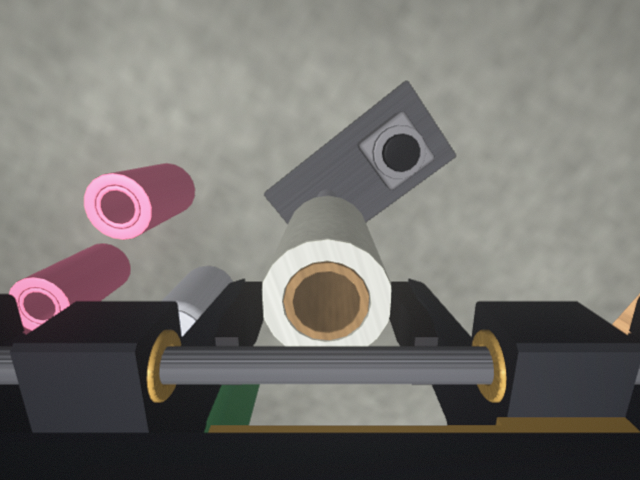

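The roll is held upright above the spindle. Next I'll measure the roll-to-spindle offset with sub-pixel edges.

```bash
python3 - <<'E'
import cv2,numpy as np
for n,rr,sr,c0,c1 in [('sc6',range(192,218,5),range(240,268,5),285,345),('sd6',range(172,205,6),range(232,262,5),310,362)]:
    im=cv2.imread(f'pics/{n}.png').astype(float)
    for nm,rows in (('roll',rr),('spin',sr)):
        for r in rows:
            g=im[r-1:r+2].mean(0).sum(1)/3
            print(n,nm,r,c0,np.round(g[c0:c1]).astype(int).tolist())
E
```

```text
sc6 roll 192 285 [139, 139, 140, 140, 140, 140, 140, 141, 142, 144, 145, 140, 117, 123, 129, 132, 135, 136, 138, 139, 141, 140, 141, 142, 142, 141, 141, 141, 140, 138, 136, 134, 131, 127, 122, 119, 116, 114, 125, 133, 114, 111, 107, 124, 152, 172, 180, 181, 170, 177, 185, 187, 187, 186, 184, 181, 178, 173, 168, 162]
sc6 roll 197 285 [143, 144, 144, 144, 145, 147, 147, 147, 146, 146, 146, 140, 121, 123, 128, 132, 134, 137, 140, 142, 143, 142, 142, 143, 145, 145, 143, 141, 141, 139, 137, 134, 132, 127, 123, 119, 115, 113, 128, 147, 147, 146, 142, 135, 126, 118, 121, 128, 123, 122, 134, 143, 154, 166, 175, 182, 187, 189, 193, 194]
sc6 roll 202 285 [140, 140, 142, 147, 150, 159, 164, 164, 167, 166, 166, 163, 133, 120, 126, 130, 134, 137, 139, 141, 143, 144, 144, 144, 143, 142, 141, 140, 140, 138, 135, 133, 130, 127, 122, 118, 115, 114, 128, 148, 149, 149, 149, 150, 151, 153, 153, 153, 151, 150, 148, 146, 142, 137, 133, 136, 135, 133, 123, 130]
sc6 roll 207 285 [187, 182, 164, 172, 126, 109, 111, 116, 120, 122, 123, 119, 112, 118, 124, 128, 131, 134, 137, 139, 140, 141, 142, 143, 144, 143
[... 5116 characters left out ...]
4, 59, 60, 60, 66, 68, 66, 65, 66, 65, 68, 65, 66, 66, 66, 65, 65, 65, 68, 82, 94, 99, 101, 104, 102, 101, 98, 92, 85, 79, 75, 76, 81, 94, 106, 113, 115, 116, 116, 117, 116, 116, 114, 114, 114, 113, 114, 113, 113, 114]
sd6 spin 252 310 [72, 72, 70, 71, 69, 65, 64, 67, 65, 63, 64, 62, 63, 64, 62, 63, 65, 65, 64, 64, 69, 82, 94, 99, 102, 104, 103, 100, 97, 92, 85, 79, 75, 73, 71, 74, 74, 81, 90, 104, 111, 113, 114, 113, 114, 115, 114, 113, 113, 113, 113, 113]
sd6 spin 257 310 [72, 72, 71, 71, 70, 70, 73, 72, 69, 72, 71, 72, 72, 72, 71, 72, 74, 72, 73, 73, 74, 85, 95, 100, 102, 104, 103, 99, 96, 90, 84, 77, 74, 73, 74, 74, 72, 73, 73, 73, 76, 84, 96, 106, 110, 111, 112, 114, 115, 115, 114, 113]
```

The roll axis and spindle axis agree within about 0.5 mm in both views: scene 310.65 vs 310.75 px, side 336.6 vs 336.5 px. Lowering in stages.

Request:
drive_tool(series="0 0 -8 0 0; 0 0 -18 0 0; 0 0 -26 0 0; 0 0 -33 0 0; 0 0 -40 0 0; 0 0 -48 0 0; 0 0 -55 0 0; 0 0 -60 0 0; 0 0 -60 0 0")

```text
time: 14.63
position: [0.5381, -0.0534, 0.2037]
eef_rot: [0.5, 0.866, -0.0, -0.001]
wrist_force: [-0.2, 0.4, -1.9]
finger_gap: 0.648
```

Request:
drive_tool(series="0 0 -12 0 0; 0 0 -26 0 0; 0 0 -40 0 0; 0 0 -54 0 0; 0 0 -66 0 0; 0 0 -76 0 0; 0 0 -82 0 0; 0 0 -84 0 0; 0 0 -84 0 0; 0 0 -84 0 0")

```text
time: 15.47
position: [0.5389, -0.0536, 0.1215]
eef_rot: [0.5, 0.866, 0.0, 0.001]
wrist_force: [0.3, 0.2, -1.5]
finger_gap: 0.644
```

Request:
drive_tool(series="0 0 -2 0 0; 0 0 -4 0 0; 0 0 -5 0 0; 0 0 -6 0 0; 0 0 -6 0 0; 0 0 -6 0 0")

```text
time: 15.97
position: [0.5385, -0.0535, 0.1149]
eef_rot: [0.5, 0.866, -0.0, 0.0]
wrist_force: [-0.5, 0.2, -1.6]
finger_gap: 0.645
```

Request:
drive_tool(series="0 0 -1 0 0; 0 0 -1 0 0; 0 0 -1 0 0; 0 0 -1 0 0")

```text
time: 16.3
position: [0.5389, -0.0536, 0.1146]
eef_rot: [0.5, 0.866, 0.0, 0.001]
wrist_force: [-1.4, 1.0, 5.9]
finger_gap: 0.649
```

Request:
drive_tool(series="0 0 -1 0 0; 0 0 -1 0 0; 0 0 -1 0 0; 0 0 -1 0 0")

```text
time: 16.63
position: [0.5391, -0.0536, 0.1145]
eef_rot: [0.5, 0.866, 0.0, 0.001]
wrist_force: [-2.8, 1.6, 13.5]
finger_gap: 0.646
```

Contact came at z 0.1146, exactly the expected seating height. I'll ease off and release.

Request:
drive_tool(series="0 0 1.5 0 0; 0 0 1.5 0 0; 0 0 1.5 0 0.7; 0 0 1.5 0 0.7; 0 0 1.5 0 0.7; 0 0 1.5 0 0.7; 0 0 1.5 0 0.7; 0 0 1.5 0 0.7")

```text
time: 17.3
position: [0.5385, -0.0535, 0.1143]
eef_rot: [0.5, 0.866, -0.0, -0.0]
wrist_force: [0.0, -0.1, -0.2]
finger_gap: 0.854
```

```bash
python3 - <<'E'
from h import *
np.set_printoptions(precision=4,suppress=True)
w=shot('wrist','w7');sc=shot('scene','sc7');sd=shot('side','sd7'); o=arm.get_obs(); print(o['time'],o['position'],o['finger_gap'],o['wrist_force'])
cv2.imwrite('pics/c7.png',np.hstack([cv2.resize(sc['pixels'][180:320,250:390],(400,400)),cv2.resize(w['pixels'],(400,300))[:,:] if 0 else cv2.resize(sd['pixels'][180:300,275:395],(400,400))]))
E
```

```text
17.45 [ 0.5385 -0.0535  0.1144] 0.8488314790280108 [0.3083 0.1936 0.0351]
```

View pics/c7.png

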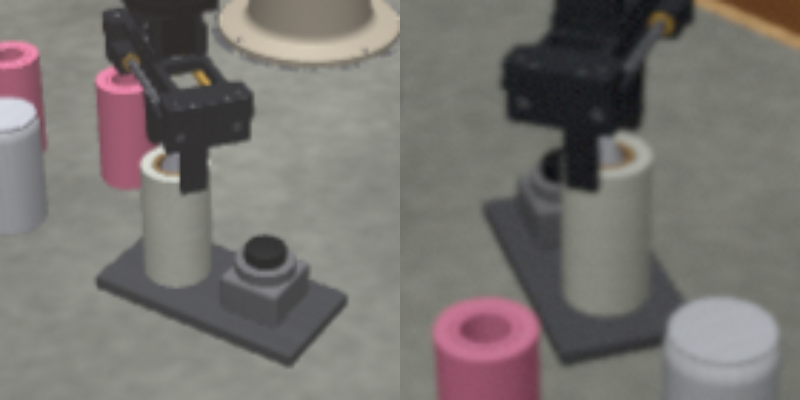

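View pics/w7.png

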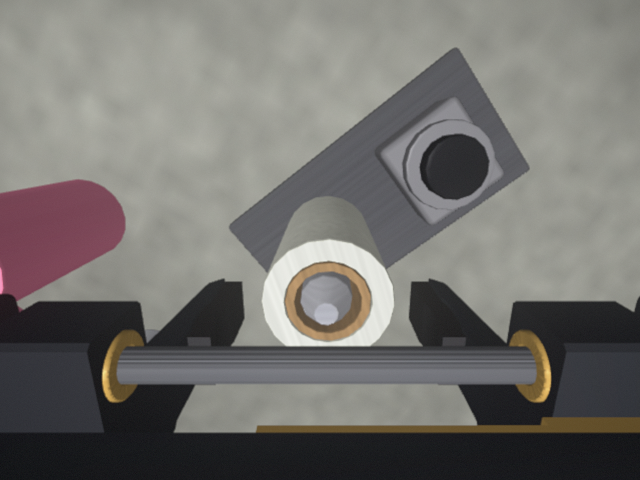

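The roll stands on the plate around the spindle with the fingers clear of it. I'll go straight up, then over the key.

Request:
drive_tool(series="0 0 15 0 0.7; 0 0 40 0 0.7; 0 0 75 0 0.7; 0 0 106 0 0.7; 5 10 106 -6 0; 12 25 106 -12 -0.5; 20 42 106 -18 -1; 28 60 106 -24 -1; 34 76 106 -30 -1; 34 82 106 -36 -1; 34 82 106 -42 -1; 34 82 106 -48 -1")

```text
time: 18.45
position: [0.5725, 0.0291, 0.2203]
eef_rot: [0.81, 0.586, -0.0, -0.0]
wrist_force: [0.2, 0.2, -0.9]
finger_gap: 0.266
```

Request:
drive_tool(series="0 0 -15 -5 -1; 0 0 -35 -5 -1; 0 0 -55 -5 -1; 0 0 -75 -5 -1; 0 0 -90 -5 -1; 0 0 -100 -5 -1; 0 0 -100 -5 -1; 0 0 -100 -5 -1")

```text
time: 19.12
position: [0.5726, 0.0285, 0.1207]
eef_rot: [0.834, 0.552, -0.0, 0.0]
wrist_force: [-0.2, 0.5, 0.6]
finger_gap: 0.005
```

```bash
python3 - <<'E'
from h import *
np.set_printoptions(precision=4,suppress=True)
w=shot('wrist','w8');sc=shot('scene','sc8');sd=shot('side','sd8'); o=arm.get_obs(); print(o['time'],o['position'],o['eef_rot'],o['finger_gap'],o['wrist_force'])
cv2.imwrite('pics/c8.png',np.hstack([cv2.resize(sc['pixels'][180:320,250:390],(400,400)),cv2.resize(sd['pixels'][180:300,275:395],(400,400))]))
E
```

```text
19.2667 [0.5731 0.0284 0.1216] [0.8339 0.552  0.0007 0.0007] 0.0030649223701416815 [ 0.2872 -0.4519 -0.4487]
```

View pics/c8.png

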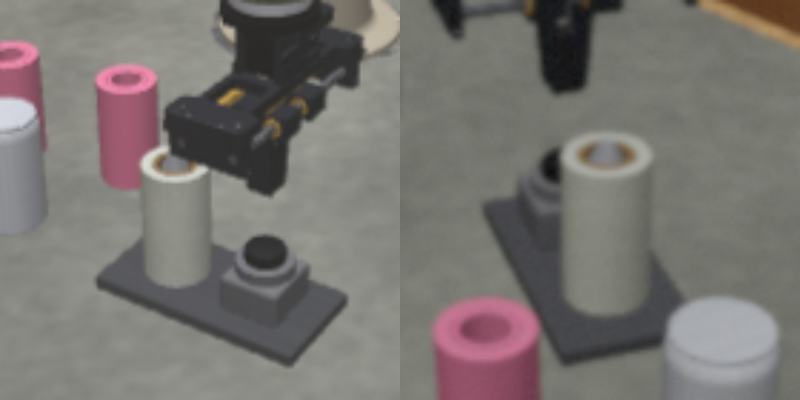

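View pics/w8.png

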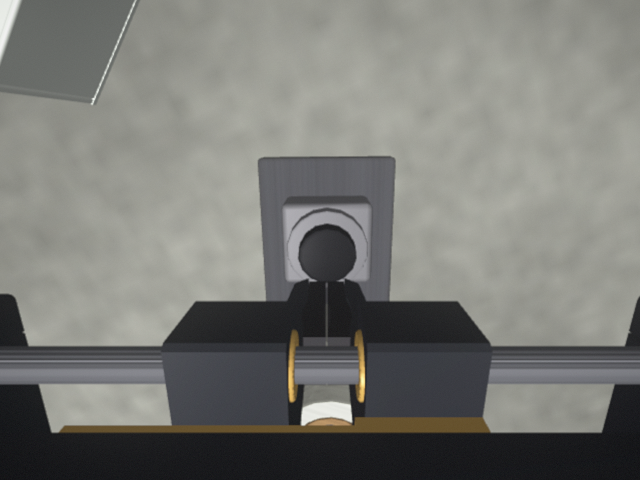

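Laterally the closed fingers line up with the key at (328,252), and the roll is well clear. Pressing down gradually.

Request:
drive_tool(series="0 0 -12 0 -1; 0 0 -24 0 -1; 0 0 -29 0 -1; 0 0 -31 0 -1; 0 0 -33 0 -1; 0 0 -34 0 -1; 0 0 -35 0 -1; 0 0 -35 0 -1")

```text
time: 19.93
position: [0.5726, 0.0285, 0.0857]
eef_rot: [0.834, 0.552, 0.0, 0.0]
wrist_force: [0.0, 0.3, 0.1]
finger_gap: 0.002
```

Request:
drive_tool(series="0 0 -1 0 -1; 0 0 -2 0 -1; 0 0 -3 0 -1; 0 0 -3 0 -1")

```text
time: 20.27
position: [0.5724, 0.0285, 0.0822]
eef_rot: [0.834, 0.552, -0.0, -0.0]
wrist_force: [-0.4, -0.7, -0.8]
finger_gap: 0.006
```

```bash
python3 - <<'E'
from h import *
np.set_printoptions(precision=4,suppress=True)
w=shot('wrist','w9');sc=shot('scene','sc9');sd=shot('side','sd9'); o=arm.get_obs(); print(o['time'],o['position'],o['wrist_force'])
print(proj(w,[.5725,.0285,.065]),proj(w,[*o['position'][:2],.065]),proj(w,[*o['position'][:2],.072]))
cv2.imwrite('pics/c9.png',np.hstack([cv2.resize(sc['pixels'][210:310,290:390],(400,400),interpolation=cv2.INTER_CUBIC),cv2.resize(w['pixels'][200:340,250:390],(400,400))]))
E
```

```text
20.4167 [0.5725 0.0285 0.0824] [ 0.6434 -0.0133 -1.0245]
[326.9489 276.1279] [326.9896 276.1443] [327.0093 281.5527]
```

View pics/c9.png

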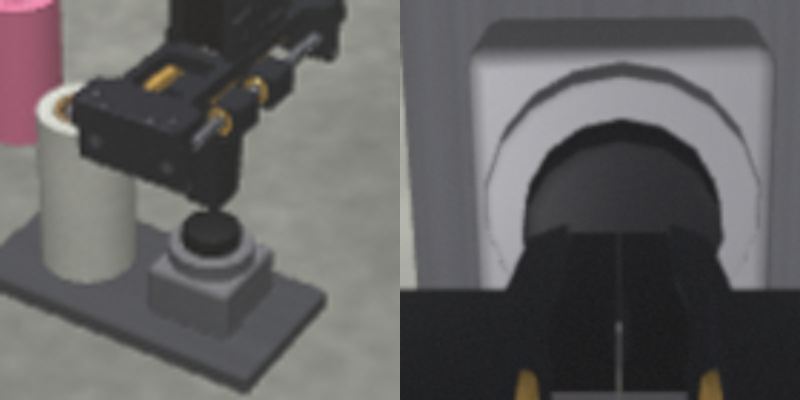

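The fingers are over the key but there is no force yet. I'll continue in 1 mm steps while watching the force.

Request:
drive_tool(series="0 0 -1 0 -1; 0 0 -1 0 -1; 0 0 -1 0 -1")

```text
time: 20.67
position: [0.5725, 0.0285, 0.0813]
eef_rot: [0.834, 0.552, -0.0, -0.0]
wrist_force: [-0.1, 0.7, -0.1]
finger_gap: 0.001
```

Request:
drive_tool(series="0 0 -1 0 -1; 0 0 -1 0 -1; 0 0 -1 0 -1")

```text
time: 20.92
position: [0.5725, 0.0285, 0.0803]
eef_rot: [0.834, 0.552, -0.0, -0.0]
wrist_force: [0.2, 0.7, 0.5]
finger_gap: 0.003
```

Request:
drive_tool(series="0 0 -1 0 -1; 0 0 -1 0 -1; 0 0 -1 0 -1")

```text
time: 21.17
position: [0.5725, 0.0285, 0.0793]
eef_rot: [0.834, 0.552, -0.0, -0.0]
wrist_force: [0.0, 0.3, 0.3]
finger_gap: 0.0
```

```bash
python3 - <<'E'
from h import *
np.set_printoptions(precision=4,suppress=True)
w=shot('wrist','w10');sc=shot('scene','sc10');sd=shot('side','sd10'); o=arm.get_obs(); print(o['time'],o['position'],o['wrist_force'])
p=o['position']
for n,c in (('sc',sc),('sd',sd)): print(n,'tip@17',proj(c,[*p[:2],p[2]-.017]),'keytop',proj(c,[.5725,.0285,.072]),proj(c,[.5725,.0285,.064]))
old=cv2.imread('pics/sc8.png')
f=lambda i:cv2.resize(i[230:290,310:370],(400,400),interpolation=cv2.INTER_CUBIC)
cv2.imwrite('pics/c10.png',np.hstack([f(old),f(sc['pixels'])]))
E
```

```text
21.3167 [0.5725 0.0285 0.0794] [0.1348 0.226  0.5358]
sc tip@17 [342.2705 269.045 ] keytop [342.3398 265.7781] [342.2868 268.5116]
sd tip@17 [323.5558 230.8641] keytop [323.5055 227.4344] [323.5394 230.3091]
```

View pics/c10.png

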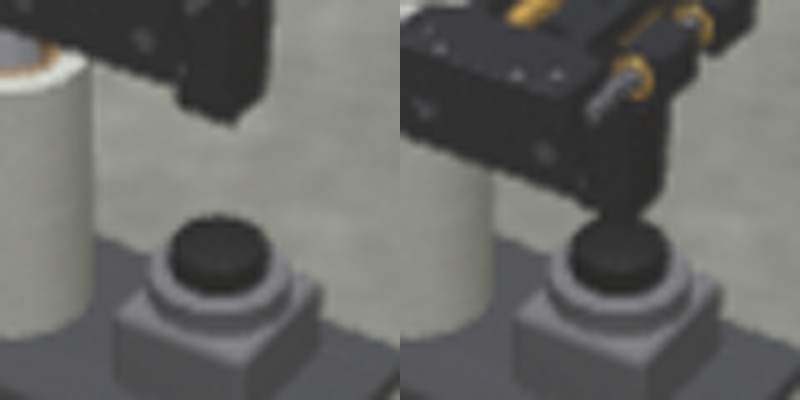

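View pics/w10.png

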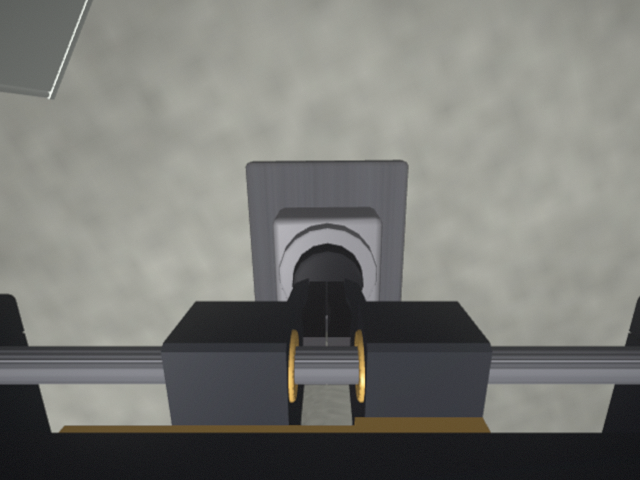

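The key still looks up. In the scene view the fingertip ends at about row 263 rather than 269. I'll work out where the fingertips really are from earlier pictures.

```bash
python3 - <<'E'
from h import *
from scipy.spatial.transform import Rotation as Ro
np.set_printoptions(precision=1,suppress=True)
w=vision.camera('wrist');sc=vision.camera('scene');sd=vision.camera('side'); o=arm.get_obs()
R=Ro.from_quat(o['eef_rot']).as_matrix(); p=o['position']
for d in (.017,.01,.005,0,-.005):
  print(d,'wrist front/back',[proj(w,p+R@[s,0,d]) for s in(-.009,0,.009)],'sc8',proj(sc,np.array([.5731,.0284,.1216-d])),'sd8',proj(sd,np.array([.5731,.0284,.1216-d])))
im=[cv2.imread('pics/sc8.png')[215:275,310:370],cv2.imread('pics/sd8.png')[165:225,295:355]]
cv2.imwrite('pics/c11.png',np.hstack([cv2.resize(i,(400,400),interpolation=cv2.INTER_CUBIC) for i in im]))
E
```

```text
0.017 wrist front/back [array([326.8, 292.4]), array([326.8, 276.4]), array([326.8, 259.9])] sc8 [342.5 254.5] sd8 [323.6 215.4]
0.01 wrist front/back [array([326.8, 298.4]), array([326.8, 281.8]), array([326.8, 264.8])] sc8 [342.5 252.1] sd8 [323.6 212.8]
0.005 wrist front/back [array([326.8, 302.9]), array([326.8, 286. ]), array([326.8, 268.5])] sc8 [342.6 250.3] sd8 [323.5 210.9]
0 wrist front/back [array([326.8, 307.7]), array([326.8, 290.3]), array([326.8, 272.5])] sc8 [342.6 248.5] sd8 [323.5 209.1]
-0.005 wrist front/back [array([326.8, 312.7]), array([326.8, 295. ]), array([326.8, 276.6])] sc8 [342.6 246.7] sd8 [323.5 207.2]
```

View pics/c11.png

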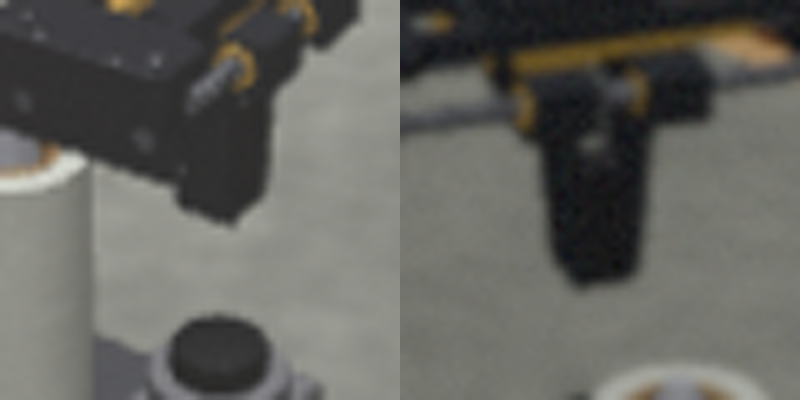

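Both views put the closed fingertips at about the TCP level, not 17 mm ahead of it. Contact should therefore come near TCP z ≈ 0.072. The body stays about 20 mm clear of the roll sideways, so I'll keep pressing with the force monitored.

Request:
drive_tool(series="0 0 -1.5 0 -1; 0 0 -3 0 -1; 0 0 -4.5 0 -1; 0 0 -6 0 -1; 0 0 -6 0 -1")

```text
time: 21.88
position: [0.5723, 0.0285, 0.073]
eef_rot: [0.834, 0.552, -0.0, -0.0]
wrist_force: [0.0, -0.0, -0.5]
finger_gap: 0.007
```

Request:
drive_tool(series="0 0 -1 0 -1; 0 0 -2 0 -1; 0 0 -3 0 -1; 0 0 -3 0 -1")

```text
time: 22.22
position: [0.5724, 0.0285, 0.0702]
eef_rot: [0.834, 0.552, -0.0, -0.0]
wrist_force: [0.9, 0.1, -0.3]
finger_gap: -0.0
```

Request:
drive_tool(series="0 0 -1 0 -1; 0 0 -2 0 -1; 0 0 -2 0 -1")

```text
time: 22.47
position: [0.5724, 0.0285, 0.0682]
eef_rot: [0.834, 0.552, -0.0, -0.0]
wrist_force: [-1.5, -0.1, -0.1]
finger_gap: 0.002
```

Request:
drive_tool(series="0 0 -1 0 -1; 0 0 -2 0 -1; 0 0 -2 0 -1")

```text
time: 22.72
position: [0.5724, 0.0285, 0.0662]
eef_rot: [0.834, 0.552, -0.0, -0.0]
wrist_force: [1.2, -0.6, 0.2]
finger_gap: 0.006
```

```bash
python3 - <<'E'
from h import *
np.set_printoptions(precision=4,suppress=True)
w=shot('wrist','w12');sc=shot('scene','sc12');sd=shot('side','sd12'); o=arm.get_obs(); print(o['time'],o['position'],o['wrist_force'])
f=lambda i:cv2.resize(i[230:290,310:370],(400,400),interpolation=cv2.INTER_CUBIC)
cv2.imwrite('pics/c12.png',np.hstack([f(sc['pixels']),cv2.resize(w['pixels'][200:340,250:390],(400,400))]))
E
```

```text
22.8667 [0.5725 0.0285 0.0664] [-0.6034 -0.3208  0.4767]
```

View pics/c12.png

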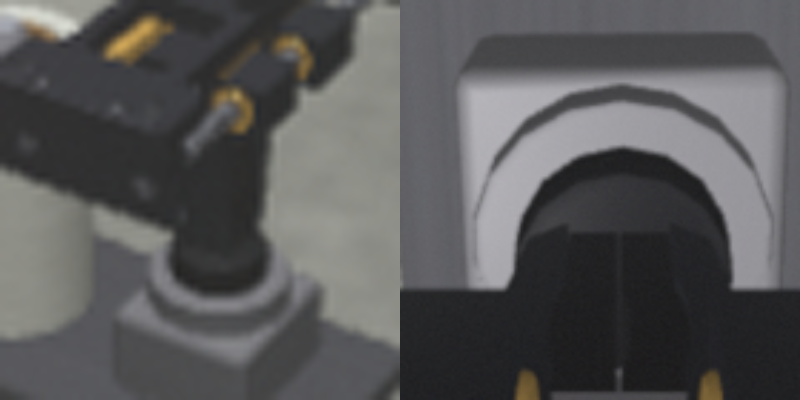

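Request:
drive_tool(series="0 0 -1 0 -1; 0 0 -2 0 -1; 0 0 -2 0 -1")

```text
time: 23.12
position: [0.5726, 0.0285, 0.0644]
eef_rot: [0.834, 0.552, 0.0, 0.0]
wrist_force: [-0.3, -0.2, 1.5]
finger_gap: 0.007
```

Request:
drive_tool(series="0 0 -1 0 -1; 0 0 -2 0 -1; 0 0 -2 0 -1")

```text
time: 23.37
position: [0.5726, 0.0285, 0.0624]
eef_rot: [0.834, 0.552, 0.0, 0.0]
wrist_force: [-0.5, 0.2, 3.1]
finger_gap: 0.006
```

Contact: the force is now rising along the spring line, so the key is giving. I'll continue to the stop.

Request:
drive_tool(series="0 0 -1 0 -1; 0 0 -2 0 -1; 0 0 -2 0 -1; 0 0 -2 0 -1")

```text
time: 23.7
position: [0.5726, 0.0285, 0.0605]
eef_rot: [0.834, 0.552, 0.0, 0.0]
wrist_force: [-1.2, 0.2, 3.2]
finger_gap: 0.005
```

Request:
drive_tool(series="0 0 -1 0 -1; 0 0 -2 0 -1; 0 0 -2 0 -1; 0 0 -2 0 -1")

```text
time: 24.03
position: [0.5726, 0.0285, 0.0585]
eef_rot: [0.834, 0.552, 0.0, 0.0]
wrist_force: [-0.4, 0.6, 4.2]
finger_gap: 0.004
```

Request:
drive_tool(series="0 0 -1 0 -1; 0 0 -2 0 -1; 0 0 -2 0 -1; 0 0 -2 0 -1")

```text
time: 24.37
position: [0.5726, 0.0285, 0.0566]
eef_rot: [0.834, 0.552, 0.0, 0.0]
wrist_force: [-1.0, 0.4, 6.5]
finger_gap: 0.005
```

Request:
drive_tool(series="0 0 -1 0 -1; 0 0 -1 0 -1; 0 0 -1 0 -1")

```text
time: 24.62
position: [0.5727, 0.0285, 0.0565]
eef_rot: [0.834, 0.552, 0.0, 0.0]
wrist_force: [-4.5, 0.1, 14.4]
finger_gap: 0.005
```

```bash
python3 - <<'E'
from h import *
np.set_printoptions(precision=4,suppress=True)
w=shot('wrist','w13');sc=shot('scene','sc13');sd=shot('side','sd13'); o=arm.get_obs(); print(o['time'],o['position'],o['wrist_force'])
f=lambda i:cv2.resize(i[210:290,300:380],(400,400),interpolation=cv2.INTER_CUBIC)
cv2.imwrite('pics/c13.png',np.hstack([f(sc['pixels']),cv2.resize(w['pixels'][200:340,250:390],(400,400))]))
E
```

```text
24.7667 [0.5727 0.0285 0.0565] [-3.7921  0.3592 13.9057]
```

View pics/c13.png

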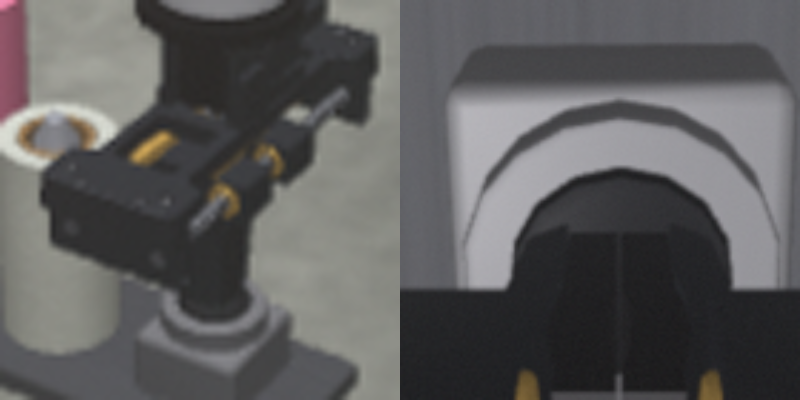

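The key hit its hard stop: z held at 0.0565 while the force rose from 6.5 to 14 N, after 8 mm of travel along the spring curve, so it is past the click. Retreating straight up.

Request:
drive_tool(series="0 0 8 0 -1; 0 0 25 0 -1; 0 0 55 0 -1; 0 0 90 0 -1; 0 0 125 0 -1; 0 0 160 0 -1; 0 0 190 0 -1; 0 0 200 0 -1; 0 0 200 0 -1; 0 0 200 0 -1")

```text
time: 25.6
position: [0.5721, 0.0285, 0.2539]
eef_rot: [0.834, 0.552, -0.001, -0.001]
wrist_force: [0.6, 0.5, -0.5]
finger_gap: 0.006
```

```bash
python3 - <<'E'
from h import *
np.set_printoptions(precision=4,suppress=True)
w=shot('wrist','w14');sc=shot('scene','sc14');sd=shot('side','sd14'); o=arm.get_obs(); print(o['time'],o['position'],o['wrist_force'])
for n,X in [('can1',[.4684,-.2258,.115]),('bottle',[.554,-.325,.24]),('rolltop',[.5385,-.0545,.124])]: print(n,proj(sc,X),proj(sd,X))
cv2.imwrite('pics/c14.png',np.hstack([cv2.resize(sc['pixels'][160:320,140:520],(800,337))]));cv2.imwrite('pics/d14.png',cv2.resize(sd['pixels'][160:420,180:540],(720,520)))
E
```

```text
25.75 [0.5719 0.0286 0.2533] [-0.1608  0.1255 -0.1733]
can1 [252.2331 219.7115] [369.0556 277.3693]
bottle [195.5666 187.7044] [450.5243 223.5282]
rolltop [310.6194 236.593 ] [335.9776 226.2325]
```

View pics/c14.png

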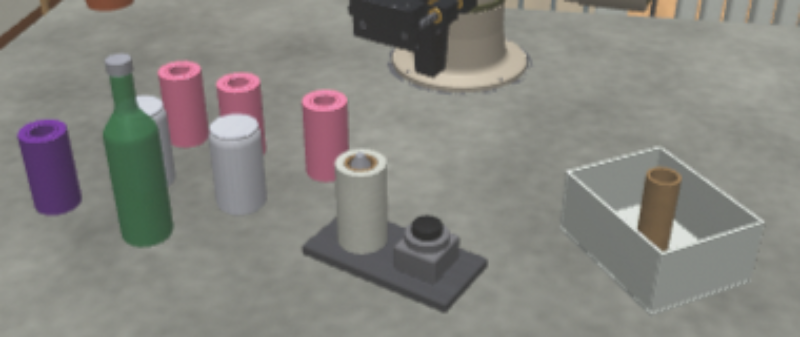

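View pics/d14.png

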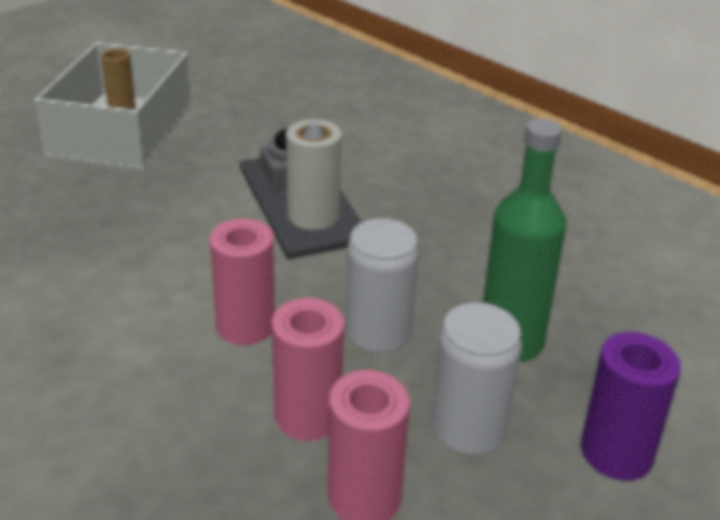

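The final views show everything in place:

- The roll is seated on the spindle, at c14 (362,200).
- The core stands in the upright tub, at (660,205).
- Cans and bottle are standing unmoved.
- The robot touches nothing.

Handing in.

```bash
python3 -c "
from plant import ticket
print(ticket.sign_off())"
```

```text
the job is handed in; nothing more can be done
None
```

I did all three steps in order and handed the job in at about 26 s. The sign-off gives no verdict, so what follows rests on my own checks.

- **Core:** I took it off the spindle and stood it in the tub. The last pictures show it there with the tub upright.
- **New roll:** I gripped the off-white roll between the two cans with the jaws turned 30° to clear the cans and bottle. I then lowered it until it touched down at the expected height (TCP z 0.1146) and let go. The last pictures show it flat on the plate around the spindle.
- **Brake key:** I pressed it with closed fingers until it stopped. It moved about 8 mm while the force rose from 1.5 to 6.5 N. Then z held at 0.0565 while the force rose to 14 N, so it is past the click at 6 mm. I had no direct reading of the key joint or the click.
- **Bystanders:** The cans and bottle are standing, with no visible movement in the last pictures.

Two readings disagreed with the text:
- **Fingertip position:** The closed fingertips first touched the key with the TCP at about 0.065. That puts them some 7 mm behind the TCP, not 17 mm ahead, so I ended the press by force rather than by height.
- **Grip opening:** It read about 57 mm on the 60 mm roll, but the hold stayed firm throughout.

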